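# Stand the tea tin on its heavy end

## Robot

A 7-joint arm with a two-finger parallel gripper is mounted at the origin on a cart in front of the work surface, level with it; the furniture and walls round the work are solid. World frame = base frame: x ahead of the robot, y to its left, z up, the work surface at z = 0. Lengths are in mm, angles in rad, forces in N, time in s.
With the tool pointing down it reaches from about 425 to 875 mm from the base axis. Payload 9.9 kg.
Tool frame: the origin (TCP) lies at the very end of the fingers, on their centre line; the grasp point (between the pads) lies 19 mm behind it; z points along the fingers, y is the line along which they close (so a half turn about z gives the same grasp; the last joint's range is limited). The gripper opens to 85 mm and grips with 20 to 120 N. Pads are 22 mm wide; open, the fingers measure 114 mm over their backs; the gripper's body (76 mm by 85 mm) begins 54 mm behind the grasp point. The pads swing forward as they close: fully open they stand 13 mm farther back than shut.
Start: joints at [-0.084, 0.576, 0.025, 1.437, -0.015, 1.129, -0.057], TCP at [675.003, 0.006, 231.289] pointing down, gripper open.
Joint ranges: [-2.76, 2.76], [-0.34, 2.15], [-1.52, 1.57], [0.19, 2.46], [-1.09, 4.23], [0.17, 1.99], [-2.82, 2.82]. Speed limits (rad/s): [2.22, 2.22, 3.01, 3.01, 3.14, 3.14, 3.14].

## Interface

Orientations are given as [roll, pitch, yaw] about the fixed x, y, z axes, in that order (R = Rz(yaw) Ry(pitch) Rx(roll)).
In Python, from workcell import env gives the robot as it stands. The module is installed in compiled form; this text tells all that it offers.
- The arm moves only by the shell command python3 -m handwheel 'ROWS' [FORCE]. ROWS is JSON, a list that holds one entry, the list of rows, each a list of 7 numbers: the shift along the tool's x, y, z each as a share of 30 cm, from -1 to 1, then the turn, a rotation vector about the tool's x, y, z each as a share of 90 degrees, from -1 to 1, then the opening, from 0 (shut) to 1 (fully open). In form: [[[x, y, z, wx, wy, wz, grip], ...]]. A call has 1 to 20 rows; each row is the pose to reach, as a shift and turn from the pose commanded when the call began, along the tool's axes at that moment; what a row does not reach only later rows make up. A row lasts 1/8 s, in which the tool goes at most 62.5 mm and 10.7 degrees, less where a joint would pass 70% of its speed; a pose out of reach is approached as far as the arm can. A call with a number of a shift or a turn outside -1 to 1 is refused whole. A call with a gripper value outside its range is refused whole. The fingers move at their own pace and stop on an object; FORCE is the grip in N (left out, the last holds). Time passes only in rows, so rows that repeat a pose let the fingers close. It gives the time, the measured TCP pose, the force, the opening and the grip force at its end, in the units of the state.
- env.get_state(): the state, without advancing time (a new reading comes with each control period).
- env.snapshot(name): name is "scene" or "side" or "wrist"; returns a dict with "frame" (400x640x3 uint8, red, green, blue), "K" (3x3 intrinsics, pixels), "dist" ([k1, k2, p1, p2, k3] as OpenCV has them; the pictures are not rectified), "eye" and "rotation" of the camera in the world; the wrist camera has in their place "T_tool_cam" (4x4, takes a point from camera to tool coordinates, whose origin is the TCP and whose axes are the flange's). Camera axes: x right, y down, z forward; pixel columns grow to the right and rows downward; lengths in mm; the calibration is good to about 2 mm. A picture is of the moment at which its call begins: read the wrist's pose just before it. There is no depth.
- env.close_job(): hands the job in; it is judged then, once.
The state is a dict: "t": time; "q": joint angles; "joint_vel": joint speeds; "tau": joint torques, N m; "ee_pos": TCP position; "tcp_rot": TCP orientation; "ft_force": force on the tool from outside, world axes, zero at the start; "torque": the same for the moment, N m; "grip_width": finger opening in mm; "gripper_force": force on a finger pad.
Only numpy, scipy, OpenCV 4.12 (cv2) and the standard library are available. Lean on these libraries where they do the work, as an engineer would, in place of code of your own. Each camera call takes 0.05 s, during which the arm holds its last target. There are 200 camera calls.

## Task

The blue tea tin lies picture side up, and everything in it is packed into one end; you cannot see which. Lift it clear of the table by its wooden handle, see which end sinks, and stand it upright on that heavy end in the middle of the cork coaster, with its picture facing you (the robot's side of the table). Leave the red tin where it stands.

Things in the scene. Friction and masses are not known exactly. Their poses are not given: they have to be found in the camera images.
- tea_tin: Blue tin, brass bands at both ends, 110 (x) x 60 (y) x 46 mm (z), 0.3-0.5 kg; origin at its middle. Starts flat, any yaw, both ends alike. z points out of the broad face with the picture (cream panel, orange disc, 2 green bars), x along the length to one end. One end is much heavier: lifted by the handle, the tin turns on its pivots till that end hangs down (within 8 degrees, settles in 1 s).
- tin_handle (a joint): Its swinging handle: pivot axis = tin's y through its origin. Wooden grip 66 mm along y, 12 thick, 16 high, centre 88 mm from the axis; 26 mm free between it and the turning tin's corners. 0: grip stands out along tin's z; positive: leans to the tin's x end. Starts near 0; light friction keeps it. Tin hanging: about -1.57 if the x end is down, +1.57 if the x end is up.
- coaster: Round cork coaster fixed on the table, 140 mm in diameter, 6 mm high; origin at the middle of its underside, axes parallel to the world's (x away from the robot).
- red_tin: Bystander: a red tin of the same make, already standing upright with its picture towards the robot and its handle up, 154 mm high in all; origin at the middle of its underside.
- coaster_front (a point): The point of the coaster's upper rim nearest the robot's side, 70 mm from the coaster's centre towards -x; the picture must face that way.

How it is judged:
By the outcome, as a careful person would: the job done as asked, in the order asked, and still so for the second after the job is handed in, with the robot touching nothing.
It also fails if it takes over 40 s, if anything falls off the work surface, if the arm or the gripper's body presses on something with over 40 N, if the wrist force passes 120 N, or if a joint passes its speed limit or range.

## Working session

There is one attempt and no reset: what is moved stays moved. The work goes in short steps, Python scripts to look and compute and a shell command to move; the robot and the scene stay as the last step left them, time stands still between calls to the robot, and variables do not carry over. Pictures are saved under pics/ and viewed, at most 10 in all, crops included, and the job is handed in when it is done.

```bash
mkdir -p pics; cat > h.py <<'E'
import numpy as np, cv2
from scipy.spatial.transform import Rotation as R
from workcell import env
def cam(name):
    st=env.get_state(); s=env.snapshot(name)
    if 'T_tool_cam' in s:
        T=np.eye(4);T[:3,:3]=R.from_euler('xyz',st['tcp_rot']).as_matrix();T[:3,3]=st['ee_pos'];T=T@np.array(s['T_tool_cam'])
        s['eye']=T[:3,3];s['rotation']=T[:3,:3]
    return s
def ray(s,uv):
    p=cv2.undistortPoints(np.array([[uv]],float),np.array(s['K']),np.array(s['dist']))[0,0]
    d=np.array(s['rotation'])@[p[0],p[1],1]; return np.array(s['eye']),d/np.linalg.norm(d)
def atz(s,uv,z):
    e,d=ray(s,uv); return e+d*(z-e[2])/d[2]
def tri(obs):
    A=np.zeros((3,3));b=np.zeros(3)
    for s,uv in obs:
        e,d=ray(s,uv);P=np.eye(3)-np.outer(d,d);A+=P;b+=P@e
    return np.linalg.solve(A,b)
def proj(s,X):
    Rm=np.array(s['rotation']).T;t=-Rm@np.array(s['eye'])
    return cv2.projectPoints(np.array(X,float).reshape(-1,3),cv2.Rodrigues(Rm)[0],t,np.array(s['K']),np.array(s['dist']))[0].reshape(-1,2)
def save(s,f,crop=None,k=1):
    im=s['frame'][:,:,::-1]
    if crop: im=im[crop[1]:crop[3],crop[0]:crop[2]]
    cv2.imwrite(f,cv2.resize(im,None,fx=k,fy=k,interpolation=cv2.INTER_CUBIC))
E
python3 - <<'E'
from h import *
import pickle
d={n:cam(n) for n in ['scene','side','wrist']}
pickle.dump(d,open('d0.pkl','wb'))
for n in d: save(d[n],f'pics/{n}0.png'); print(n,d[n]['eye'],np.round(d[n]['rotation'],2).tolist())
im=np.vstack([np.hstack([d['scene']['frame'],d['side']['frame']])])
print(env.get_state())
E
```

```text
scene [ 262.56088416 -558.86267138  650.83619436] [-2.38, 0.01, -0.54]
side [571.21873922 814.99605    617.76671067] [-2.15, -0.02, 3.12]
wrist [675.48219613  79.30633074 373.48441168] [[1.0, -0.0, -0.0], [-0.0, -0.95, -0.31], [-0.0, 0.31, -0.95]]
{'t': 0.15, 'q': array([-0.08379758,  0.57630556,  0.02483387,  1.43773089, -0.01501192,
        1.12901608, -0.05649386]), 'joint_vel': array([-1.07027472e-03, -1.91661400e-03,  1.81078759e-03, -1.52326934e-03,
       -7.12129167e-05, -9.48212523e-04,  1.62184012e-03]), 'tau': array([ 3.53695883e-03, -7.66262698e+01,  2.25340560e+00, -2.86181796e+01,
        1.58117601e-02,  9.86463390e-03, -3.06662548e-05]), 'ee_pos': array([6.74641753e+02, 2.09435457e-02, 2.30657230e+02]), 'tcp_rot': array([-3.14031743e+00,  4.14430616e-05,  1.57084004e+00]), 'ft_force': array([ 0.34118432,  0.31238286, -0.07436636]), 'torque': array([ 0.04683308, -0.01749485,  0.00062643]), 'gripper_force': 0.0, 'grip_width': 85.39848180765962}
```

```bash
python3 - <<'E'
s=open('h.py').read()
s=s.replace("    return s\ndef ray","    if np.ndim(s['rotation'])==1: s['rotation']=R.from_euler('xyz',s['rotation']).as_matrix()\n    return s\ndef ray")
open('h.py','w').write(s)
from h import *
import pickle
d=pickle.load(open('d0.pkl','rb'))
for n in d:
    if np.ndim(d[n]['rotation'])==1: d[n]['rotation']=R.from_euler('xyz',d[n]['rotation']).as_matrix()
pickle.dump(d,open('d0.pkl','wb'))
a=d['scene']['frame'];b=d['side']['frame']
print(np.round(d['wrist']['T_tool_cam'],2).tolist())
E
```

```text
[[-0.0, -0.95, -0.31, 79.24], [1.0, -0.0, -0.0, 0.67], [-0.0, -0.31, 0.95, -142.97], [0.0, 0.0, 0.0, 1.0]]
```

View pics/scene0.png

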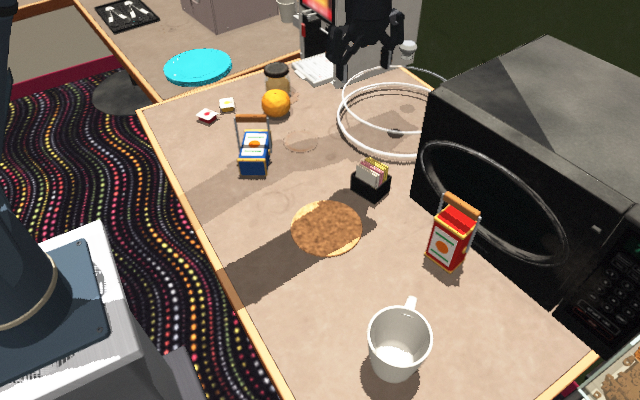

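View pics/side0.png

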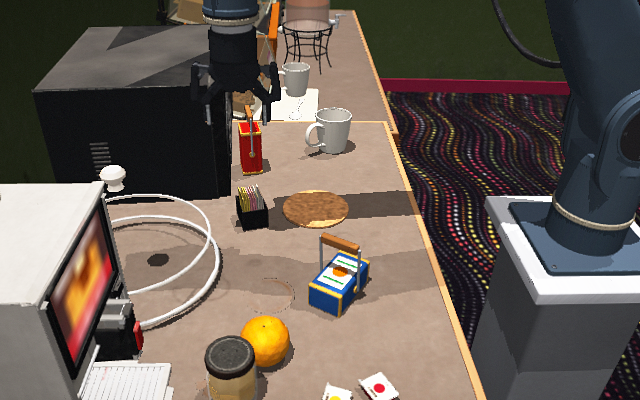

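View pics/wrist0.png

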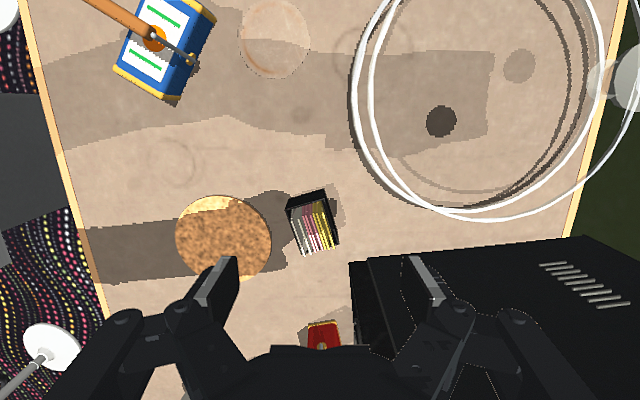

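Scene: tin at (255,155), grip at about (252,118), coaster at (327,228), red tin at (453,235). Side: tin (339,283), grip (340,243), coaster (315,209). The wrist view shows the tin at (165,40) and the coaster at (223,238). Next, one enlarged composite for exact pixels.

```bash
python3 - <<'E'
from h import *
import pickle
d=pickle.load(open('d0.pkl','rb'))
c=lambda n,x,y:cv2.resize(d[n]['frame'][y:y+90,x:x+60,::-1] if 0 else d[n]['frame'][y:y+100,x:x+66,::-1],None,fx=6,fy=6,interpolation=cv2.INTER_CUBIC)
im=np.hstack([c('scene',222,95),c('side',306,222)]);cv2.imwrite('pics/c1.png',im)
# coaster by wrist, scene, side
for n,uv in [('scene',(327,227)),('side',(315.5,208.5)),('wrist',(223,239))]: print(n,atz(d[n],uv,6))
for n,uv in [('scene',(252,118)),('side',(340,243)),]: print(n,atz(d[n],uv,111))
for n,uv in [('scene',(252,149)),('side',(341,271)),('wrist',(158,40))]: print(n,atz(d[n],uv,46))
print('red',atz(d['scene'],(446,263),0),atz(d['side'],(250,170),0))
E
```

```text
scene [ 534.27327373 -104.94127478    6.        ]
side [532.96661768 -91.36122052   6.        ]
wrist [536.50220006 -95.79416947   6.        ]
scene [507.12986601 155.65697656 111.        ]
side [503.34928922 161.75404667 111.        ]
scene [490.40178035 137.87757801  46.        ]
side [498.03411271 153.93375439  46.        ]
wrist [505.62513934 151.98363809  46.        ]
red [ 678.75889414 -285.93098654    0.        ] [ 683.86114685 -262.92022076    0.        ]
```

View pics/c1.png

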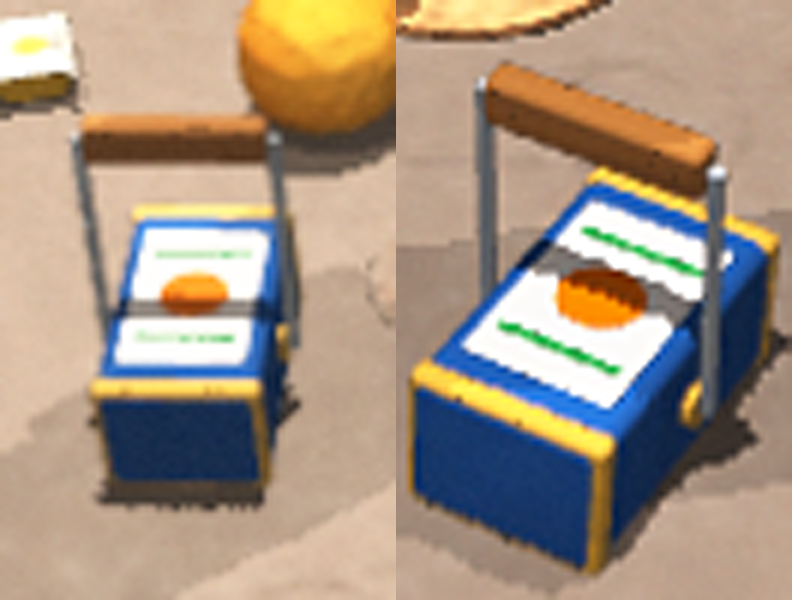

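Crop: the grip's pin ends are at scene (75,138)/(272,140) and side (482,84)/(716,172). The disc is at (195,294) and (602,298), and the corners of the top face are clear in both halves. Triangulating.

```bash
python3 - <<'E'
from h import *
import pickle
d=pickle.load(open('d0.pkl','rb'))
S=lambda u,v:(d['scene'],(222+(u+.5)/6-.5,95+(v+.5)/6-.5))
D=lambda u,v:(d['side'],(306+(u-396+.5)/6-.5,222+(v+.5)/6-.5))
P={'gripA':[(75,138),(716,172)],'gripB':[(272,140),(482,84)],'disc':[(195,294),(602,298)],
'c1':[(92,385),(776,240)],'c2':[(265,385),(600,172)],'c3':[(135,212),(612,445)],'c4':[(288,212),(415,370)]}
X={}
for k,(a,b) in P.items():
    X[k]=tri([S(*a),D(*b)]); 
    r=[proj(s,X[k])[0]-uv for s,uv in (S(*a),D(*b))]
    print(k,X[k].round(1),np.round(r,1).tolist())
g=X['gripB']-X['gripA'];print('grip mid',(X['gripA']+X['gripB'])/2,np.linalg.norm(g),np.degrees(np.arctan2(g[1],g[0])))
for a,b in [('c1','c2'),('c3','c4'),('c1','c3'),('c2','c4')]:
    v=X[b]-X[a];print(a,b,np.linalg.norm(v),np.degrees(np.arctan2(v[1],v[0])))
print('centre',np.mean([X[k] for k in('c1','c2','c3','c4')],0))
# coaster & red
print('coaster',tri([(d['scene'],(327,228)),(d['side'],(315.5,208.5)),(d['wrist'],(223,238.5))]))
E
```

```text
gripA [475.3 178.6 109.9] [[-0.2, 0.1], [-0.3, -0.1]]
gripB [534.6 140.8 109.9] [[-0.0, 0.0], [-0.1, -0.0]]
disc [500.9 153.3  45.3] [[-0.5, 0.2], [-0.7, -0.2]]
c1 [449.2 127.4  44.4] [[-0.5, 0.1], [-0.6, -0.1]]
c2 [499.6  95.3  44.4] [[-1.5, 0.5], [-1.8, -0.5]]
c3 [501.9 211.2  44.6] [[-0.4, 0.1], [-0.6, -0.1]]
c4 [552.8 181.3  43.8] [[-0.2, 0.1], [-0.3, -0.1]]
grip mid [504.9178012  159.70058545 109.90571061] 70.33166202980624 -32.552607605397085
c1 c2 59.75636162780065 -32.48470153099462
c3 c4 58.97794612910389 -30.505455771285963
c1 c3 98.99864085727356 57.83017952781754
c2 c4 101.0443977721719 58.287845257702955
centre [500.89329497 153.77916141  44.27166267]
coaster [ 534.07688923 -100.56465618   -1.27870667]
```

```bash
python3 - <<'E'
from h import *
import pickle
d=pickle.load(open('d0.pkl','rb'))
print('orange',tri([(d['scene'],(276,103)),(d['side'],(265,341))]),'caddy',tri([(d['scene'],(371,180)),(d['side'],(251,206))]),'mug rim',atz(d['scene'],(400,330),90))
E
python3 -m handwheel '[[[0.533,-0.567,0.2,0,0,0.25,1],[0.533,-0.567,0.2,0,0,0.5,1],[0.533,-0.567,0.2,0,0,0.75,1],[0.533,-0.567,0.2,0,0,1,1],[0.533,-0.567,0.2,0,0,1,1],[0.533,-0.567,0.2,0,0,1,1],[0.533,-0.567,0.2,0,0,1,1],[0.533,-0.567,0.2,0,0,1,1],[0.533,-0.567,0.2,0,0,1,1],[0.533,-0.567,0.2,0,0,1,1],[0.533,-0.567,0.2,0,0,1,1]]]' 50
```

```text
orange [619.71242727 289.63654967  29.57251867] caddy [665.02441633 -62.64827875  31.16713173] mug rim [ 490.29061486 -375.91719928   90.        ]
t: 1.52
ee_pos: [504.8, 159.9, 171.2]
tcp_rot: [3.142, 0.0, 0.002]
ft_force: [-0.6, -0.2, -0.2]
grip_width: 85.5
gripper_force: 0.0
```

```bash
python3 -m handwheel '[[[0,0,0,0,0,0.356,1],[0,0,0,0,0,0.356,1],[0,0,0,0,0,0.356,1],[0,0,0.13,0,0,0.356,1],[0,0,0.257,0,0,0.356,1],[0,0,0.257,0,0,0.356,1],[0,0,0.257,0,0,0.356,1],[0,0,0.257,0,0,0.356,1]]]' 50; python3 - <<'E'
from h import *
print(env.get_state()['q'])
s=cam('side');save(s,'pics/s1.png',(280,150,400,240+70),4)
E
```

```text
t: 2.52
ee_pos: [505.8, 160.0, 95.6]
tcp_rot: [-3.14, -0.001, -0.559]
ft_force: [0.4, -1.1, -0.2]
grip_width: 85.5
gripper_force: 0.0
[-0.73312008  0.59152454  0.51806178  1.99343691 -0.46116395  0.67037424
 -2.05046012]
```

View pics/s1.png

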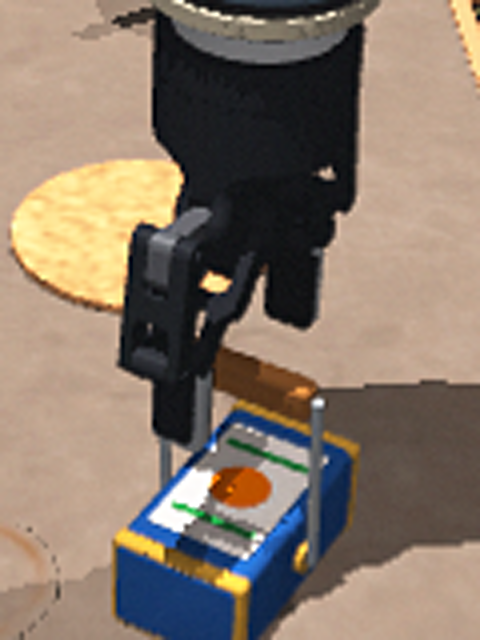

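The picture shows the open fingers either side of the grip (260,385 in the crop). Closing and lifting straight up.

```bash
python3 -m handwheel '[[[0,0,0,0,0,0,0],[0,0,0,0,0,0,0],[0,0,0,0,0,0,0],[0,0,0,0,0,0,0],[0,0,0,0,0,0,0],[0,0,0,0,0,0,0],[0,0,0,0,0,0,0]]]' 60; python3 -m handwheel '[[[0,0,-0.05,0,0,0,0],[0,0,-0.1,0,0,0,0],[0,0,-0.15,0,0,0,0],[0,0,-0.2,0,0,0,0],[0,0,-0.25,0,0,0,0],[0,0,-0.3,0,0,0,0],[0,0,-0.35,0,0,0,0],[0,0,-0.4,0,0,0,0],[0,0,-0.4,0,0,0,0],[0,0,-0.4,0,0,0,0],[0,0,-0.4,0,0,0,0],[0,0,-0.4,0,0,0,0],[0,0,-0.4,0,0,0,0],[0,0,-0.4,0,0,0,0],[0,0,-0.4,0,0,0,0],[0,0,-0.4,0,0,0,0],[0,0,-0.4,0,0,0,0]]]'; python3 - <<'E'
from h import *
a=cam('scene');b=cam('side')
im=np.hstack([a['frame'][20:220,180:330],b['frame'][110:310,270:420]])[:,:,::-1]
cv2.imwrite('pics/l1.png',cv2.resize(im,None,fx=2.6,fy=2.6,interpolation=cv2.INTER_CUBIC))
E
```

```text
t: 3.45
ee_pos: [504.2, 158.9, 94.4]
tcp_rot: [3.14, 0.001, -0.56]
ft_force: [-3.4, -3.4, 7.4]
grip_width: 11.1
gripper_force: 58.4
t: 5.58
ee_pos: [504.9, 159.9, 214.2]
tcp_rot: [-3.142, -0.0, -0.559]
ft_force: [0.2, -1.5, -3.4]
grip_width: 11.1
gripper_force: 59.1
```

View pics/l1.png

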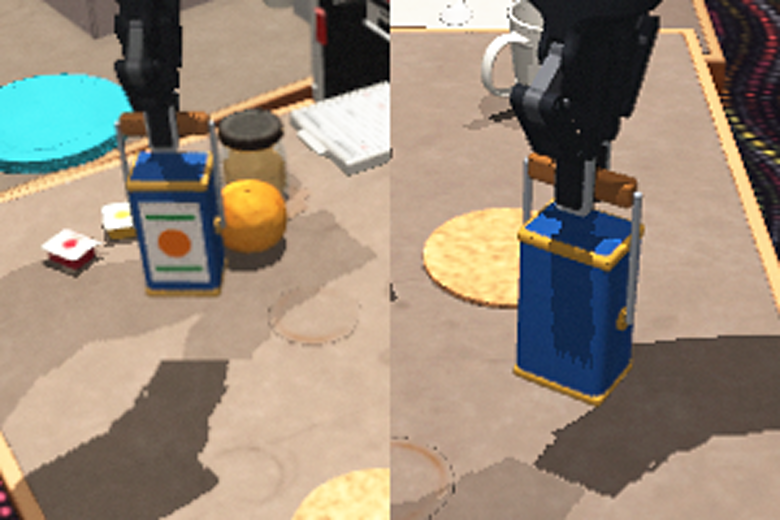

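The handle is held and the tin hangs upright, with the picture (172,243 in the left half) facing the scene camera. So the heavy end is the one that pointed to −122°, and the picture needs to turn −58° in the world. I'm carrying it over the coaster with that turn, and fitting the coaster's outline in the first pictures.

```bash
python3 -m handwheel '[[[0.05,0.07,0,0,0,0.06,0],[0.11,0.14,0,0,0,0.13,0],[0.16,0.2,0,0,0,0.2,0],[0.22,0.27,0,0,0,0.26,0],[0.27,0.34,0,0,0,0.32,0],[0.32,0.41,0,0,0,0.39,0],[0.38,0.48,0,0,0,0.45,0],[0.43,0.55,0,0,0,0.52,0],[0.49,0.62,0,0,0,0.58,0],[0.541,0.684,0,0,0,0.644,0],[0.541,0.684,0,0,0,0.644,0],[0.541,0.684,0,0,0,0.644,0],[0.541,0.684,0,0,0,0.644,0]]]'; python3 - <<'E'
from h import *
import pickle
from scipy.optimize import least_squares
print(env.get_state()['q'])
d=pickle.load(open('d0.pkl','rb'))
for n,(x0,y0,x1,y1) in {'scene':(280,192,372,264),'side':(274,184,358,234),'wrist':(165,185,280,285)}.items():
    im=cv2.cvtColor(d[n]['frame'],cv2.COLOR_RGB2HSV)[y0:y1,x0:x1]
    m=((im[...,1]>95)&(im[...,0]<25)).astype(np.uint8)
    m=cv2.morphologyEx(m,cv2.MORPH_OPEN,np.ones((3,3)));m=cv2.morphologyEx(m,cv2.MORPH_CLOSE,np.ones((7,7)))
    c=max(cv2.findContours(m,0,1)[0],key=cv2.contourArea)
    h=cv2.convexHull(c)[:,0].astype(float)
    # densify hull, intersect with z=3
    P=np.array([atz(d[n],p+[x0,y0],5)[:2] for p in c[:,0]])
    f=least_squares(lambda q:np.hypot(*(P-q[:2]).T)-q[2],[534,-98,70],loss='soft_l1',f_scale=1.5)
    print(n,f.x.round(1),np.median(abs(f.fun)).round(2),cv2.boundingRect(c))
E
```

```text
t: 7.3
ee_pos: [533.5, -99.4, 214.1]
tcp_rot: [3.141, 0.001, -1.57]
ft_force: [-0.2, 0.5, -3.8]
grip_width: 11.0
gripper_force: 59.1
[-0.47481603  0.54406202  0.90843787  1.83200141 -0.50196004  1.0145387
 -2.50143842]
scene [ 534.  -102.7   68.5] 1.93 (10, 8, 73, 57)
side [533.6 -95.7  70.4] 0.96 (9, 6, 66, 39)
wrist [536.6 -99.2  66.7] 3.4 (10, 13, 97, 83)
```

```bash
python3 - <<'E'
from h import *
import pickle
a=cam('scene');b=cam('side');pickle.dump((a,b),open('d1.pkl','wb'))
p=proj(a,[534,-98,90])[0].astype(int);q=proj(b,[534,-98,90])[0].astype(int);print(p,q)
c=lambda s,o:s['frame'][o[1]-62:o[1]+63,o[0]-60:o[0]+60,::-1]
for o in(p,q): print('origin',o-[60,62])
cv2.imwrite('pics/l2.png',cv2.resize(np.hstack([c(a,p),c(b,q)]),None,fx=3.3,fy=3.3,interpolation=cv2.INTER_CUBIC))
E
```

```text
[324 194] [315 172]
origin [264 132]
origin [255 110]
```

View pics/l2.png

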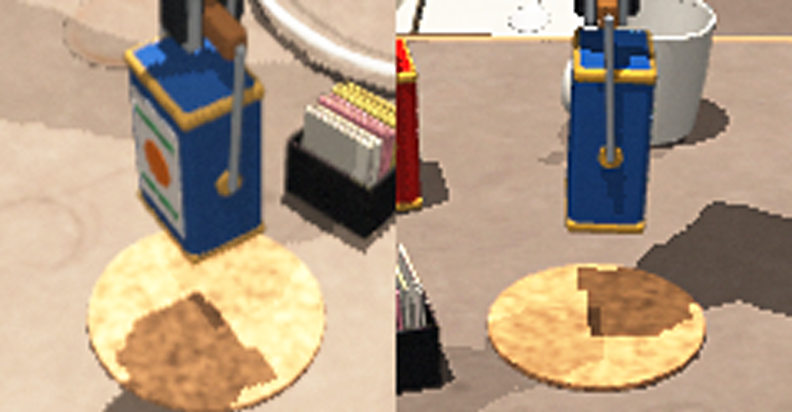

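Both halves show the tin hanging over the coaster with a tilt of about 4°, and the picture turned to −x. The bottom corners are at scene (140,200), (192,258), (263,228) and side (567,228), (643,230). Locating the footprint against the coaster.

```bash
python3 - <<'E'
from h import *
import pickle
a,b=pickle.load(open('d1.pkl','rb'))
k=3.3
S=lambda u,v:(a,(264+(u+.5)/k-.5,132+(v+.5)/k-.5))
D=lambda u,v:(b,(255+(u-396+.5)/k-.5,110+(v+.5)/k-.5))
c=tri([S(140,200),D(643,230)]);print('corner -x+y',c)
for n,q in dict(mm=S(192,258),pm=S(263,228),mp=S(140,200),pp=D(567,228),mp2=D(643,230)).items(): print(n,atz(*q,88).round(1))
# top corners: scene left-top(128,52) back-right? side topleft(573,80), topright(655,75)
for n,q in dict(t_mp=S(128,52),t_mm=S(183,124),t_pm=S(263,88),t_pp2=D(573,80),t_mp2=D(655,77)).items(): print(n,atz(*q,198).round(1))
for n,q,y in (('piv-',S(230,184),-133),('piv+',D(610,157),-65)):
    e,d=ray(*q);print(n,(e+d*(y-e[1])/d[1]).round(1))
# coaster extremes in this view: scene left 88,right 325, side left 487,right 706
for n,q in dict(sideL=D(487,325),sideR=D(706,320),sT=D(597,264),sB=D(600,389)).items(): print(n,atz(*q,5).round(1))
E
```

```text
corner -x+y [508.17067187 -73.51377072  88.29854633]
mm [ 511.9 -124.8   88. ]
pm [ 555.8 -126.    88. ]
mp [509.1 -73.3  88. ]
pp [553.2 -75.5  88. ]
mp2 [507.4 -73.5  88. ]
t_mp [505.2 -76.5 198. ]
t_mm [ 502.1 -135.4  198. ]
t_pm [ 547.7 -133.4  198. ]
t_pp2 [551.5 -51.6 198. ]
t_mp2 [505.5 -56.2 198. ]
piv- [ 530.  -133.   141.4]
piv+ [529.  -65.  142.3]
sideL [602.8 -93.8   5. ]
sideR [ 462.5 -100.3    5. ]
sT [ 530.7 -167.8    5. ]
sB [532.8 -25.    5. ]
```

```bash
python3 -m handwheel '[[[-0.007,-0.007,0.03,0,0,0,0],[-0.007,-0.007,0.07,0,0,0,0],[-0.007,-0.007,0.12,0,0,0,0],[-0.007,-0.007,0.17,0,0,0,0],[-0.007,-0.007,0.21,0,0,0,0],[-0.007,-0.007,0.235,0,0,0,0],[-0.007,-0.007,0.25,0,0,0,0],[-0.007,-0.007,0.255,0,0,0,0],[-0.007,-0.007,0.255,0,0,0,0],[-0.007,-0.007,0.255,0,0,0,0],[-0.007,-0.007,0.255,0,0,0,0]]]'; python3 -m handwheel '[[[0,0,0.005,0,0,0,0],[0,0,0.01,0,0,0,0],[0,0,0.013,0,0,0,0],[0,0,0.013,0,0,0,0],[0,0,0.013,0,0,0,0]]]'
```

```text
t: 8.78
ee_pos: [535.8, -98.0, 137.9]
tcp_rot: [-3.141, 0.0, -1.571]
ft_force: [1.4, 0.0, -3.3]
grip_width: 10.7
gripper_force: 59.0
t: 9.4
ee_pos: [535.7, -98.1, 133.8]
tcp_rot: [3.142, -0.0, -1.571]
ft_force: [-0.3, 0.2, -3.7]
grip_width: 11.1
gripper_force: 59.1
```

```bash
python3 -m handwheel '[[[0,0,0.004,0,0,0,0],[0,0,0.007,0,0,0,0],[0,0,0.007,0,0,0,0],[0,0,0.007,0,0,0,0]]]'; python3 -m handwheel '[[[0,0,0.004,0,0,0,0],[0,0,0.007,0,0,0,0],[0,0,0.007,0,0,0,0],[0,0,0.007,0,0,0,0]]]'
```

```text
t: 9.9
ee_pos: [536.9, -98.2, 132.5]
tcp_rot: [-3.139, -0.0, -1.571]
ft_force: [1.6, 0.9, 5.0]
grip_width: 10.8
gripper_force: 60.0
t: 10.4
ee_pos: [537.9, -98.4, 132.3]
tcp_rot: [-3.136, 0.001, -1.571]
ft_force: [-1.2, 4.6, 27.3]
grip_width: 11.0
gripper_force: 65.2
```

```bash
python3 -m handwheel '[[[0,0,-0.005,0,0,0,0],[0,0,-0.005,0,0,0,0],[0,0,-0.005,0,0,0,0]]]'; python3 - <<'E'
from h import *
import pickle
a=cam('scene');b=cam('side');pickle.dump((a,b),open('d2.pkl','wb'))
p=proj(a,[534,-98,60])[0].astype(int);q=proj(b,[534,-98,60])[0].astype(int)
c=lambda s,o:s['frame'][o[1]-62:o[1]+63,o[0]-60:o[0]+60,::-1]
for o in(p,q): print('origin',o-[60,62])
cv2.imwrite('pics/l3.png',cv2.resize(np.hstack([c(a,p),c(b,q)]),None,fx=3.3,fy=3.3,interpolation=cv2.INTER_CUBIC))
E
```

```text
t: 10.78
ee_pos: [537.1, -98.2, 132.5]
tcp_rot: [-3.138, 0.0, -1.571]
ft_force: [-0.1, 1.8, 13.0]
grip_width: 11.0
gripper_force: 61.2
origin [264 144]
origin [255 122]
```

View pics/l3.png

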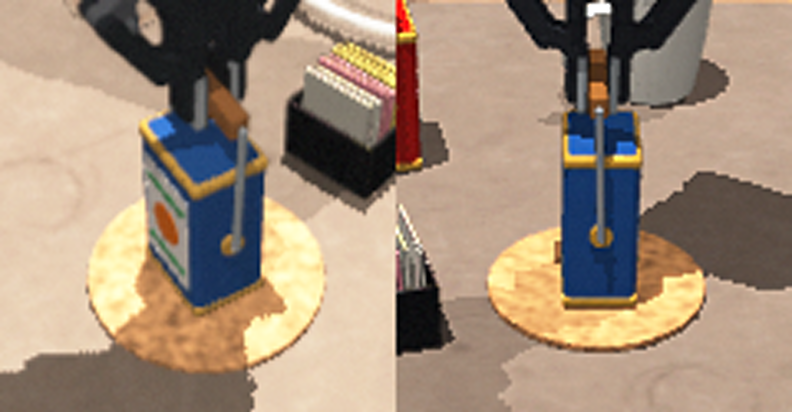

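The tin stands flat on the coaster. Its bottom corners are at scene (200,310), (262,280) and side (563,304), (636,304). Checking the centring before letting go.

```bash
python3 - <<'E'
from h import *
import pickle
a,b=pickle.load(open('d2.pkl','rb'))
k=3.3
S=lambda u,v:(a,(264+(u+.5)/k-.5,144+(v+.5)/k-.5))
D=lambda u,v:(b,(255+(u-396+.5)/k-.5,122+(v+.5)/k-.5))
for n,q in dict(mm=S(200,310),pm=S(262,280),pp=D(563,304),mp=D(636,304)).items(): print(n,atz(*q,6).round(1))
def model(cx,cy,yaw=0):
    return np.array([[cx+sx*23,cy+sy*30,6] for sx,sy in((-1,-1),(1,-1),(1,1),(-1,1))])
for s,o,off in((a,(264,144),0),(b,(255,122),396)):
    p=proj(s,model(534,-98));print('expected crop px',((p-o+.5)*k+[off,0]).round(0).tolist())
    t=np.linspace(0,2*np.pi,200);p=(proj(s,np.c_[534+70*np.cos(t),-98+70*np.sin(t),6+0*t])-o+.5)*k+[off,0]
    print('coaster bbox',p.min(0),p.max(0))
E
```

```text
mm [ 516.5 -124.4    6. ]
pm [ 558.8 -124.1    6. ]
pp [554.7 -71.8   6. ]
mp [508.9 -72.    6. ]
expected crop px [[195.0, 319.0], [263.0, 286.0], [210.0, 220.0], [144.0, 250.0]]
coaster bbox [ 83.97187359 181.10439095] [322.25549688 365.15813345]
expected crop px [[629.0, 256.0], [559.0, 256.0], [560.0, 308.0], [633.0, 308.0]]
coaster bbox [485.78118137 223.43329637] [704.91356223 345.65936868]
```

The tin is centred at about (534.7, −98), against the coaster's (534, −98), so it's within a few mm. Releasing and rising straight up.

```bash
python3 -m handwheel '[[[0,0,0,0,0,0,0.2],[0,0,0,0,0,0,0.4],[0,0,0,0,0,0,0.7],[0,0,0,0,0,0,0.7],[0,0,0,0,0,0,0.7],[0,0,-0.02,0,0,0,0.7],[0,0,-0.06,0,0,0,0.7],[0,0,-0.12,0,0,0,0.7],[0,0,-0.22,0,0,0,0.7],[0,0,-0.35,0,0,0,0.7],[0,0,-0.45,0,0,0,0.7],[0,0,-0.45,0,0,0,0.7],[0,0,-0.45,0,0,0,0.7],[0,0,-0.45,0,0,0,0.7]]]'; python3 - <<'E'
from h import *
a=cam('scene');b=cam('side')
p=proj(a,[534,-98,60])[0].astype(int);q=proj(b,[534,-98,60])[0].astype(int)
c=lambda s,o:s['frame'][o[1]-75:o[1]+75,o[0]-60:o[0]+60,::-1]
cv2.imwrite('pics/l4.png',cv2.resize(np.hstack([c(a,p),c(b,q)]),None,fx=3.3,fy=3.3,interpolation=cv2.INTER_CUBIC))
E
```

```text
t: 12.62
ee_pos: [535.3, -97.8, 265.5]
tcp_rot: [3.14, 0.0, -1.571]
ft_force: [-0.3, -0.8, -0.8]
grip_width: 60.0
gripper_force: 0.0
```

View pics/l4.png

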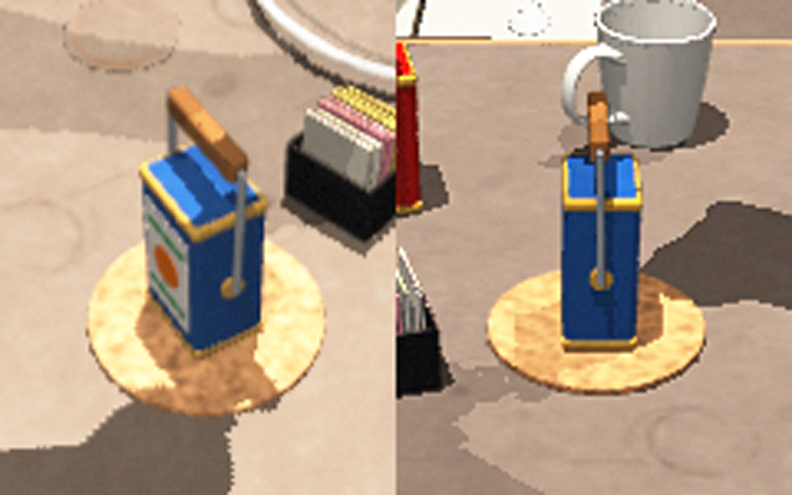

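The tin stands upright in the middle of the coaster (scene crop 205,250; side crop 600,250). Its handle is up, the picture faces −x, and the gripper is clear. Handing in.

```bash
python3 -c "
from workcell import env
print(env.close_job())"
```

```text
the job is handed in; nothing more can be done
None
```

The job is handed in at about 12.7 s: the blue tin stands upright on its heavy end, within a few mm of the coaster's middle, with its picture facing the robot; I never moved the arm near the red tin.

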